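Shift the press feed into third

TASK

Put the press's feed drive into third: push the shift lever across the H-shaped gate to the right-hand side and then forward, away from the robot, all the way to the end of the third slot (far right as the robot sees it), and leave it there; on the way do not run it down into the near right slot. Only push the lever with closed fingertips or the outside of a finger: do not take its knob between the fingers. Leave everything else on and around the shift box where it is.

Things in the scene. Friction and masses are not known exactly. Their poses are not given: they have to be found in the camera images.
- shifter: Fixed shift box: grey housing 270 (x) by 250 (y) by 128 mm high on a 300 by 280 mm flange, with a steel gate plate (130 by 120 mm, top at 140 mm) screwed on. Origin at the centre of its underside; x points forward, away from the robot (the box is turned up to 0.35 rad either way), y left, z up.
- gate (a point): Centre of the H cut in the gate plate, at the plate's top; axes as the box's. Two slots along x, centre lines 19 mm left and right of here, 16 mm wide, 66 mm long (x -33 to +33), joined by a crossbar slot along y, 20 mm wide, at x = 0. First slot far left, second near left, third far right, fourth near right. The lever's 10 mm steel rod comes up through the H.
- across (a joint): Sideways lean of the lever, rad, about the box's x axis; pivot 20 mm above the box's origin. 0 is mid-crossbar, positive leans right (box -y); stops at -0.17 (left lane) and +0.17 (right lane). In a slot the rod has play: 0.137 to 0.17, either sign. Starts in the left lane. Light friction (1 to 2 N at the knob), no spring: it stays where it is left.
- forth (a joint): Fore-aft lean, rad, about the y axis of the sideways-leaning lever, same pivot. 0 is neutral, at the crossbar; positive leans forward (box +x); stops at -0.22 (near slot ends) and +0.22 (far slot ends). The lever can cross only within about 0.04 of 0 (8 mm at the knob). Light friction, no spring. Starts anywhere along the left lane: in first, second or neutral.
- knob (a point): Point on the lever's axis in the widest part of its round black knob, 205 mm from the pivot: 225 mm above the table when upright, at least 215 when leaning. The knob is 36 mm across here, tapers to 24 mm at its foot 45 mm lower, and ends 21 mm above. z runs up the lever. Stop to stop it travels about 70 mm sideways and 90 mm fore and aft.
- knob_foot (a point): Point on the lever's axis inside the lower end of the knob, 170 mm from the pivot and 35 mm below knob along the lever.
- disc_a: loose cream moulded disc, 62 mm across, 28 mm high, lying flat; origin at the centre of its underside. On the table left of the shift box.
- disc_b: loose cream moulded disc, 62 mm across, 28 mm high, lying flat; origin at the centre of its underside. On the table right of the shift box.
- disc_c: loose cream moulded disc, 62 mm across, 28 mm high, lying flat; origin at the centre of its underside. On the housing's top in its near left corner, so its top is 156 mm above the table.
- wrench: Loose steel wrench lying on the table right of the shift box; origin at the middle of its underside.
- brush: Loose brush lying on the table left of the shift box; origin at the middle of its underside.
- die: Loose steel punch, 48 mm across at its foot, 45 mm high, standing on the housing's top in its far right corner (its top 173 mm above the table); origin at the centre of its underside.
- bottle: Loose closed white bottle, 60 mm across, 170 mm high, standing on the left of the table, between the shift box and the disc tray; origin at the centre of its underside.

How it is judged:
On the way, in this order (a step that is already met when the one before it is completed fails the run):
1. the lever has crossed the gate into the right-hand lane (value of joint across above 0.12 rad), for 0.1 s.
2. the lever is forward at the end of the third slot (value of joint across above 0.12 rad and value of joint forth above 0.185 rad), for 0.2 s.
At the end, for the whole second after the job is handed in: The lever rests in the third slot (far right): leaning right more than 0.12 rad and forward more than 0.185 rad, that is within about 7 mm at the knob of the slot's end, and no longer moving (all of step 2 and velocity of joint forth between -0.05 and 0.05 rad/s); the robot touches nothing.
It fails at once if the knob is taken between the fingers (distance between the grasp point and knob below 0.022 m or distance between the grasp point and knob_foot below 0.018 m).
It fails at once if the lever is run into the near right (fourth) slot (value of joint across above 0.12 rad and value of joint forth below -0.11 rad).
It fails at once if a bystander (disc, wrench, brush, punch or bottle) is lifted or moved by more than 20 mm (distance of any of disc_a, disc_b, disc_c, wrench, brush, die, bottle from where it was at the start of the episode above 0.02 m).
It also fails if it takes over 61 s, if anything falls off the work surface, if the arm or the gripper's body presses on something with over 40 N, if the wrist force passes 120 N, or if a joint passes its speed limit or range.

ROBOT

A 6-joint arm with a two-finger parallel gripper is mounted at the origin on the work surface. World frame = base frame: x ahead of the robot, y to its left, z up, the work surface at z = 0. Lengths are in m, angles in rad, forces in N, time in s.
With the tool pointing down it reaches from about 0.35 to 0.975 m from the base axis. Payload 7.1 kg.
Tool frame: the origin (TCP) lies between the finger pads; the fingertips stand 14 mm ahead of it and the grasp point (between the pads) lies 5 mm behind it (robot.tip_extent is the distance from the TCP to the fingertips, in m); z points along the fingers, y is the line along which they close (so a half turn about z gives the same grasp; the last joint's range is limited). The gripper opens to 88 mm and grips with 3 to 60 N. Pads are 20 mm wide; open, the fingers measure 115 mm over their backs; the gripper's body (75 mm by 178 mm) begins 61 mm behind the grasp point.
Start: joints at [-1.196, 0.423, 1.63, -0, 1.089, -0.019], TCP at [0.24, -0.577, 0.237] pointing down, gripper open.
Joint ranges: [-3, 3], [-0.9, 2.11], [0.09, 2.58], [-1.31, 4.45], [0.11, 2.69], [-2.54, 2.54]. Speed limits (rad/s): [2.39, 2.39, 3.01, 3.14, 3.14, 3.14].

INTERFACE

Orientations are given as a unit quaternion [w, x, y, z].
In Python, from workcell import state, camera, calibration, robot, spotter gives the robot as it stands.
- The arm moves only by the tool drive_tool, never from a script. Its argument "increments" is a list of rows, each a list of 6 numbers: the shift along the tool's x, y, z in mm, then the turn, a rotation vector about the tool's x, y, z in units of 6 degrees (1.0 is 6 degrees). In form: [[dx, dy, dz, wx, wy, wz], ...]. A call has 1 to 8 rows; each row shifts and turns the commanded pose from where the row before left it, along the tool's axes as they then stand; what a row does not reach is not made up. A row lasts 1/10 s, in which the tool goes at most 50 mm and 8.59 degrees, less where a joint would pass 70% of its speed; a pose out of reach is approached as far as the arm can. A call is refused whole if a number of a shift passes 50 or a number of a turn 1, either way. A call with a gripper value outside its range is refused whole. "jaw" is the opening, from 0 (shut) to 1 (fully open), set as the call begins (left out, the last holds). The fingers move at their own pace and stop on an object; "squeeze" is the grip in N (left out, the last holds). Time passes only in rows, so rows that do not move let the fingers close. It gives the time, the measured TCP pose, the force, the opening and the grip force at its end, in the units of the state.
- state(): the state, without advancing time (a new reading comes with each control period).
- camera(name): name is "side" or "top"; returns the picture (420x560x3 uint8, red, green, blue); there is no depth.
- calibration(name): a dict with "camera_matrix" (3x3 intrinsics, pixels), "view" (4x4, takes a point from world to camera coordinates). Camera axes: x right, y up, looking along -z (the intrinsics and any distortion apply to the point x, -y, -z); pixel columns grow to the right and rows downward; lengths in m; the calibration is good to about 2 mm. A picture is of the moment at which its call begins. calibration takes no time and is no camera call.
- robot.hand_in(): hands the job in; it is judged then, once.
Trained networks look in the newest picture that a camera, given by its name, has taken for a name from the list of things; names that differ only in an ending like _2 or _b are one class to them, and where a whole thing is asked for, a point or a joint stands for the part that bears it (a point fixed in the world has none). Each returns a list of dicts, best first, with "p" (0 to 1); they miss things now and then, are a little off and sometimes report something else, mostly with a low value. They report only what shows in the picture. A call takes as long as a camera call.
- spotter.outline_of(camera, name): "mask" (420x560 bool, what is visible of it) and "xy" ([column, row] in pixels, amid what is visible of it).
The state is a dict: "clock": time; "joint_positions": joint angles; "qvel": joint speeds; "joint_efforts": joint torques, N m; "eef_pos": TCP position; "orientation": TCP orientation; "force": force on the tool from outside, world axes, zero at the start; "wrist_torque": the same for the moment, N m; "gripper_width": opening from 0.0 (shut) to 1.0 (fully open); "gripper_force": force on a finger pad.
Only numpy, scipy, OpenCV 4.12 (cv2) and the standard library are available. Lean on these libraries where they do the work, as an engineer would, in place of code of your own. Each camera call takes 0.05 s, during which the arm holds its last target. There are 200 camera calls.

## Working session

There is one attempt and no reset: what is moved stays moved. The work goes in short steps, Python scripts to look and compute and a tool call to move; the robot and the scene stay as the last step left them, time stands still between calls to the robot, and variables do not carry over. Pictures are saved under pics/ and viewed, at most 10 in all, crops included, and the job is handed in when it is done.

Besides the shell and the picture viewer there is one more tool, called as name([rows], argument=value, ...), one row to a line, values as JSON. drive_tool: Moves the arm, as the interface text tells. Its arguments: {"type":"object","properties":{"increments":{"type":"array"},"jaw":{"type":"number"},"squeeze":{"type":"number"}},"required":["increments"]}

```bash
mkdir -p pics; cat > h.py <<'E'
import numpy as np, cv2
from workcell import state, camera, calibration, robot, spotter
def save(n,f):
    im=camera(n); cv2.imwrite('pics/'+f,im[:,:,::-1]); return im
def proj(n,P):
    c=calibration(n);K=np.array(c["camera_matrix"]);V=np.array(c["view"])
    p=V[:3,:3]@np.array(P)+V[:3,3]; p=p*[1,-1,-1]; q=K@p; return q[:2]/q[2]
def ray(n,uv):
    c=calibration(n);K=np.array(c["camera_matrix"]);V=np.array(c["view"])
    d=np.linalg.inv(K)@[uv[0],uv[1],1]*[1,-1,-1]; R=V[:3,:3]
    return -R.T@V[:3,3], R.T@d
def atz(n,uv,z):
    o,d=ray(n,uv); return o+d*(z-o[2])/d[2]
def tri(us,ut):
    A=np.zeros((3,3));b=np.zeros(3)
    for n,u in(("side",us),("top",ut)):
        o,d=ray(n,u);d/=np.linalg.norm(d);M=np.eye(3)-np.outer(d,d);A+=M;b+=M@o
    return np.linalg.solve(A,b)
E
python3 - <<'E'
from h import *
np.set_printoptions(precision=4,suppress=True)
for n in("side","top"):
    save(n,n+'0.png'); c=calibration(n); print(n,c.keys(),ray(n,(280,210)))
    for t in("knob","shifter","die","disc_c","bottle"):
        for r in spotter.outline_of(n,t)[:4]:
            m=r["mask"];ys,xs=np.where(m);print(t,round(r["p"],2),r["xy"],m.sum(),xs.min(),xs.max(),ys.min(),ys.max())
            if t in("shifter",): print(cv2.minAreaRect(np.c_[xs,ys].astype(np.float32)))
print(state()["orientation"],state()["clock"])
E
```

```text
side dict_keys(['camera_matrix', 'view']) (array([0.1304, 0.6974, 0.7293]), array([ 0.4605, -0.647 , -0.6078]))
knob 0.7 [307.4, 161.0] 482 301 317 143 186
shifter 0.76 [307.5, 213.0] 14493 226 383 143 284
((307.5897216796875, 206.96511840820312), (146.87124633789062, 125.57051086425781), 15.64224624633789)
die 0.89 [282.8, 147.6] 306 275 293 136 158
disc_c 0.9 [343.9, 206.1] 745 329 359 196 224
disc_c 0.83 [296.2, 284.0] 791 283 313 269 300
disc_c 0.35 [282.2, 149.1] 290 274 292 137 158
bottle 0.6 [202.9, 386.7] 2772 182 226 337 419
top dict_keys(['camera_matrix', 'view']) (array([0.4552, 0.0893, 1.1303]), array([ 0.107 , -0.0212, -0.9941]))
knob 0.52 [327.3, 195.3] 221 320 335 191 207
shifter 0.65 [333.4, 203.5] 12584 263 402 135 276
((331.5933532714844, 204.06495666503906), (119.56568908691406, 116.08560943603516), 73.49563598632812)
die 0.8 [363.9, 151.3] 337 351 370 140 159
disc_c 0.95 [311.9, 250.6] 623 299 326 237 264
disc_c 0.93 [262.7, 244.5] 460 250 273 229 253
disc_c 0.58 [394.4, 161.1] 446 383 407 151 173
bottle 0.72 [136.9, 253.5] 808 116 155 243 268
bottle 0.28 [362.5, 149.4] 332 351 370 140 159
[-0.      0.9807  0.1956  0.    ] 0.6
```

```bash
python3 -c "
import cv2,numpy as np
a=[cv2.imread('pics/%s0.png'%n) for n in('side','top')]
cv2.imwrite('pics/both.png',cv2.resize(np.hstack(a),(800,300),interpolation=cv2.INTER_AREA))"
```

```text
(no output)
```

View pics/side0.png

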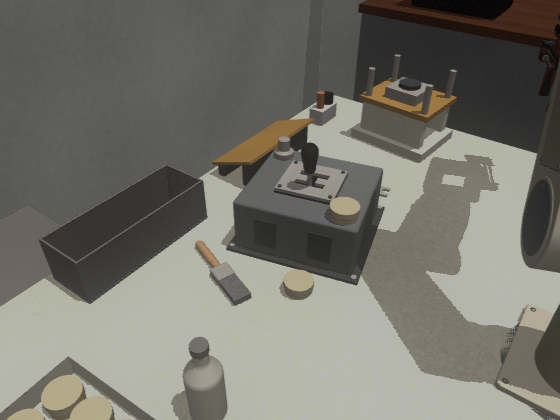

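View pics/top0.png

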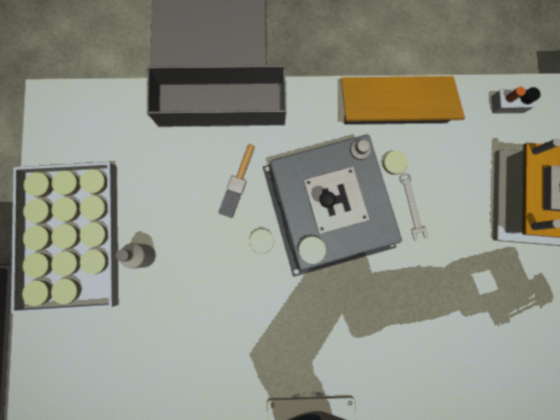

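The side view shows the lever knob at (310,155), the punch at (284,147) and disc_c at (345,210). The top view shows the box turned about +0.27 rad, with the knob at (327,198) and the gate plate centred near (337,199). Next I'll find the plate corners.

```bash
python3 - <<'E'
import cv2,numpy as np
a=cv2.imread('pics/top0.png')[160:240,290:385]; b=cv2.imread('pics/side0.png')[135:210,265:360]
f=lambda i:cv2.resize(i,(400,int(400*i.shape[0]/i.shape[1])),interpolation=cv2.INTER_CUBIC)
a,b=f(a),f(b); h=min(len(a),len(b)); cv2.imwrite('pics/z.png',np.clip(np.hstack([a[:h],b[:h]])*1.5,0,255).astype('uint8'))
E
python3 - <<'E'
from h import *
from scipy.optimize import least_squares
np.set_printoptions(precision=4,suppress=True)
# plate mask by brightness in top picture -> hull -> min area rect, corners at z=.14
im=cv2.imread('pics/top0.png'); g=cv2.cvtColor(im,cv2.COLOR_BGR2GRAY)
roi=np.zeros_like(g); roi[160:240,296:380]=1
m=((g>110)&(roi>0)).astype('uint8'); n,l,s,_=cv2.connectedComponentsWithStats(m); k=1+s[1:,4].argmax()
print(s[k]); ys,xs=np.where(l==k)
r=cv2.minAreaRect(np.c_[xs,ys].astype(np.float32)); B=cv2.boxPoints(r); print(r,B)
P=np.array([atz("top",b,.14) for b in B]); print(P,P.mean(0),[np.linalg.norm(P[i]-P[i-1]) for i in range(4)])
E
```

```text
[ 296  160   84   80 5247]
((337.4999694824219, 199.49996948242188), (82.99998474121094, 78.99998474121094), -0.0) [[296. 239.]
 [296. 160.]
 [379. 160.]
 [379. 239.]]
[[ 0.4945  0.0329  0.14  ]
 [ 0.6789  0.0285  0.14  ]
 [ 0.676  -0.1666  0.14  ]
 [ 0.491  -0.1579  0.14  ]] [ 0.5851 -0.0658  0.14  ] [np.float64(0.19080536625907205), np.float64(0.1843989028225231), np.float64(0.19511996507850296), np.float64(0.1851766004193712)]
```

View pics/z.png

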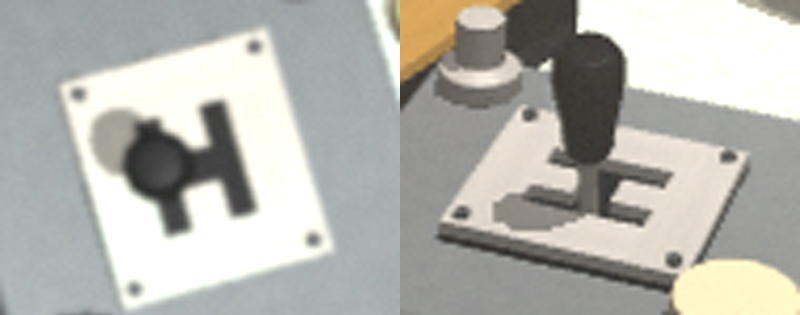

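The enlarged crops show the plate corners at (60,84), (270,28), (333,250) and (125,308) in the left half. The knob is at about (158,165) there, in the left lane near neutral.

```bash
cat >> h.py <<'E'
PIV=None
def knobp(G,yaw,a,f,L=.205):
    # lever: lean right by a, then forward f
    v=np.array([np.sin(f),-np.sin(a)*np.cos(f),np.cos(a)*np.cos(f)])*L
    c,s=np.cos(yaw),np.sin(yaw)
    return np.array([G[0]+c*v[0]-s*v[1],G[1]+s*v[0]+c*v[1],.02+v[2]])
E
python3 - <<'E'
from h import *
from scipy.optimize import least_squares
np.set_printoptions(precision=4,suppress=True)
s=400/95
top=[(60,84),(270,28),(333,250),(125,308)]   # far-left, far-right, near-right, near-left
top=[((x+.5)/s-.5+290,(y+.5)/s-.5+160) for x,y in top]
side=[(524,106),(750,152),(676,272),(438,232)] # far-right, near-right, near-left, far-left
side=[((x-400+.5)/s-.5+265,(y+.5)/s-.5+135) for x,y in side]
lx,ly=.065,.06
def corners(p,lx,ly):
    c,q=np.cos(p[2]),np.sin(p[2]); f=lambda x,y:[p[0]+c*x-q*y,p[1]+q*x+c*y,.14]
    return dict(fl=f(lx,ly),fr=f(lx,-ly),nr=f(-lx,-ly),nl=f(-lx,ly))
for use in("top","side","both"):
  for lx,ly in((.065,.06),):
    def res(p):
        C=corners(p,lx,ly);r=[]
        if use!="side": r+=[proj("top",C[k])-u for k,u in zip(("fl","fr","nr","nl"),top)]
        if use!="top": r+=[proj("side",C[k])-u for k,u in zip(("fr","nr","nl","fl"),side)]
        return np.concatenate(r)
    o=least_squares(res,[.59,-.06,.27]); print(use,lx,o.x,np.abs(o.fun).max())
P=o.x
kt=((158+.5)/s-.5+290,(165+.5)/s-.5+160); ks=((188+.5)/s-.5+265,(65+.5)/s-.5+135)
K=tri(ks,kt);print("knob tri",K)
c,q=np.cos(P[2]),np.sin(P[2]); d=K[:2]-P[:2]; print("box rel",c*d[0]+q*d[1],-q*d[0]+c*d[1])
for f in(-.2,-.1,-.05,0,.05,.1): 
    k=knobp(P,P[2],-.155,f); print(f,proj("top",k)-kt,proj("side",k)-ks)
for t,z in(("die",.173),("disc_c",.156)):
    r=spotter.outline_of("top",t)[0]; w=atz("top",r["xy"],z)[:2]; d=w-P[:2]; print(t,w,c*d[0]+q*d[1],-q*d[0]+c*d[1])
E
```

```text
top 0.065 [ 0.5848 -0.0631  0.2468] 0.4690969376308658
side 0.065 [ 0.5864 -0.0604  0.2401] 2.5794144680363047
both 0.065 [ 0.5859 -0.062   0.2437] 2.7491942615819482
knob tri [ 0.5747 -0.0289  0.232 ]
box rel -0.002884453748447849 0.03478456083692266
-0.2 [ 5.526  17.1004] [18.5029  8.5707]
-0.1 [2.9017 7.8375] [8.9584 5.4246]
-0.05 [1.5831 3.1904] [4.1718 4.1447]
0 [ 0.2675 -1.4415] [-0.6012  3.0649]
0.05 [-1.0396 -6.0389] [-5.3434  2.1875]
0.1 [ -2.3329 -10.583 ] [-10.0381   1.5137]
die [ 0.6893 -0.1245] 0.08527391154164136 -0.0855839912461273
disc_c [ 0.4672 -0.0013] -0.10049831142161995 0.08753410538698878
```

The lever is near neutral in the left lane, so it can cross directly. I'll close the fingers, rise, and turn the tool in line with the box.

drive_tool([
  [0, 0, -40, 0, 0, 0.71],
  [0, 0, -40, 0, 0, 0.71],
  [0, 0, -20, 0, 0, 0],
  [0, 0, 0, 0, 0, 0],
  [0, 0, 0, 0, 0, 0],
  [0, 0, 0, 0, 0, 0],
], jaw=0)

```text
clock: 1.3
eef_pos: [0.2395, -0.5763, 0.3348]
orientation: [-0.001, 0.992, 0.122, -0.0]
force: [0.2, -0.4, -0.5]
gripper_width: 0.493
gripper_force: 0.0
```

```bash
cat >> h.py <<'E'
from scipy.spatial.transform import Rotation as Ro
G=np.array([.5855,-.062]);YAW=.245
def rel():
    s=state();q=s["orientation"];R=Ro.from_quat([q[1],q[2],q[3],q[0]]).as_matrix();c,k=np.cos(YAW),np.sin(YAW)
    d=np.array(s["eef_pos"][:2])-G
    return np.array([c*d[0]+k*d[1],-k*d[0]+c*d[1],s["eef_pos"][2]]),R,s
def goto(x,y,z):
    b,R,s=rel();c,k=np.cos(YAW),np.sin(YAW);w=np.array([G[0]+c*x-k*y,G[1]+k*x+c*y,z])
    print("box",b.round(4),"toolx yaw",np.arctan2(R[1,0],R[0,0]).round(3),"move",(R.T@(w-s["eef_pos"])*1000).round(1),s["gripper_width"],np.round(s["force"],1),s["clock"])
E
python3 -c "
from h import *
goto(0,.095,.337);print(robot.tip_extent)"
```

```text
box [-0.4604 -0.415   0.3348] toolx yaw 0.245 move [ 460.5 -509.9   -0.9] 0.4930346693162401 [ 0.2 -0.4 -0.5] 1.3
0.014
```

drive_tool([
  [29, -32, 0, 0, 0, 0],
  [29, -32, 0, 0, 0, 0],
  [29, -32, 0, 0, 0, 0],
  [29, -32, 0, 0, 0, 0],
  [29, -32, 0, 0, 0, 0],
  [29, -32, 0, 0, 0, 0],
  [29, -32, 0, 0, 0, 0],
  [29, -32, 0, 0, 0, 0],
])

```text
clock: 2.1
eef_pos: [0.4027, -0.2705, 0.3351]
orientation: [-0.001, 0.993, 0.122, -0.001]
force: [-0.1, -0.6, -0.8]
gripper_width: 0.007
gripper_force: 0.0
```

drive_tool([
  [29, -32, 0, 0, 0, 0],
  [29, -32, 0, 0, 0, 0],
  [29, -32, 0, 0, 0, 0],
  [29, -32, 0, 0, 0, 0],
  [29, -32, 0, 0, 0, 0],
  [29, -32, 0, 0, 0, 0],
  [0, 0, 0, 0, 0, 0],
  [0, 0, 0, 0, 0, 0],
])

```text
clock: 2.9
eef_pos: [0.5244, -0.0432, 0.335]
orientation: [-0.0, 0.992, 0.123, -0.002]
force: [0.7, -0.8, -0.2]
gripper_width: 0.002
gripper_force: 0.0
```

```bash
python3 -c "
from h import *
goto(0,.095,.337)"
```

```text
box [-0.0547  0.0331  0.335 ] toolx yaw 0.248 move [ 54.8 -61.8  -2.1] 0.0020194215897800082 [ 0.7 -0.8 -0.2] 2.9
```

drive_tool([
  [18, -32, 0, 0, 0, 0],
  [18, -30, 0, 0, 0, 0],
  [19, 0, 0, 0, 0, 0],
  [0, 0, 40, 0, 0, 0],
  [0, 0, 40, 0, 0, 0],
  [0, 0, 40, 0, 0, 0],
  [0, 0, 0, 0, 0, 0],
  [0, 0, 0, 0, 0, 0],
])

```text
clock: 3.7
eef_pos: [0.5628, 0.0284, 0.2166]
orientation: [-0.0, 0.993, 0.122, -0.001]
force: [0.2, -0.6, 0.5]
gripper_width: 0.006
gripper_force: 0.0
```

```bash
python3 - <<'E'
from h import *
goto(0,.075,.209)
a=save("top","t1.png")[140:260,265:425]; b=save("side","s1.png")[100:220,240:400]
cv2.imwrite('pics/z1.png',cv2.resize(np.hstack([a,b])[:,:,::-1],(800,300),interpolation=cv2.INTER_CUBIC))
E
```

```text
box [-1.000e-04  9.320e-02  2.166e-01] toolx yaw 0.244 move [ 0.1 18.2  7.6] 0.00584682015776181 [ 0.2 -0.6  0.5] 3.7
```

View pics/z1.png

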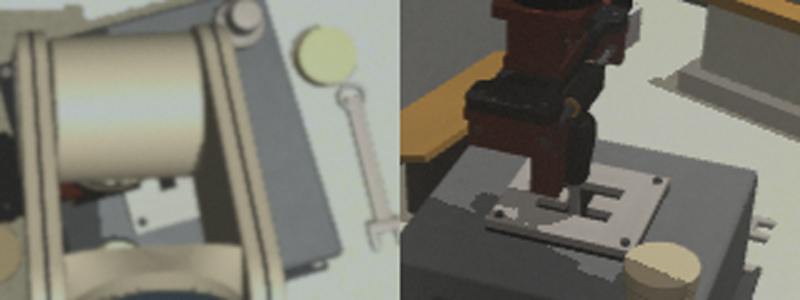

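The side view has the closed fingers at (550,170), just left of the knob, so they're clear and lined up. Pushing right.

drive_tool([
  [0, 8, 7, 0, 0, 0],
  [0, 10, 0, 0, 0, 0],
  [0, 10, 0, 0, 0, 0],
  [0, 10, 0, 0, 0, 0],
  [0, 10, 0, 0, 0, 0],
  [0, 10, 0, 0, 0, 0],
  [0, 0, 0, 0, 0, 0],
])

```text
clock: 4.5
eef_pos: [0.5778, -0.0282, 0.2097]
orientation: [0.0, 0.993, 0.122, 0.0]
force: [0.3, 0.3, -0.1]
gripper_width: 0.006
gripper_force: 0.0
```

```bash
python3 - <<'E'
from h import *
goto(0,-.003,.209)
E
```

```text
box [0.0007 0.0346 0.2097] toolx yaw 0.244 move [-0.6 37.6  0.7] 0.006160695956312533 [ 0.3  0.3 -0.1] 4.5
```

drive_tool([
  [0, 8, 0, 0, 0, 0],
  [0, 8, 0, 0, 0, 0],
  [0, 8, 0, 0, 0, 0],
  [0, 7, 0, 0, 0, 0],
  [0, 4, 0, 0, 0, 0],
  [0, 0, 0, 0, 0, 0],
  [0, 0, 0, 0, 0, 0],
])

```text
clock: 5.2
eef_pos: [0.5857, -0.0609, 0.2095]
orientation: [0.0, 0.993, 0.122, -0.0]
force: [-0.0, 0.8, 0.7]
gripper_width: 0.004
gripper_force: 0.0
```

```bash
python3 - <<'E'
from h import *
goto(0,-.003,.209)
b=save("side","s2.png")[100:220,240:400]
cv2.imwrite('pics/z2.png',cv2.resize(b[:,:,::-1],(640,480),interpolation=cv2.INTER_CUBIC))
E
```

```text
box [0.0005 0.001  0.2095] toolx yaw 0.245 move [-0.5  4.   0.5] 0.004359786705731001 [-0.   0.8  0.7] 5.2
```

View pics/z2.png

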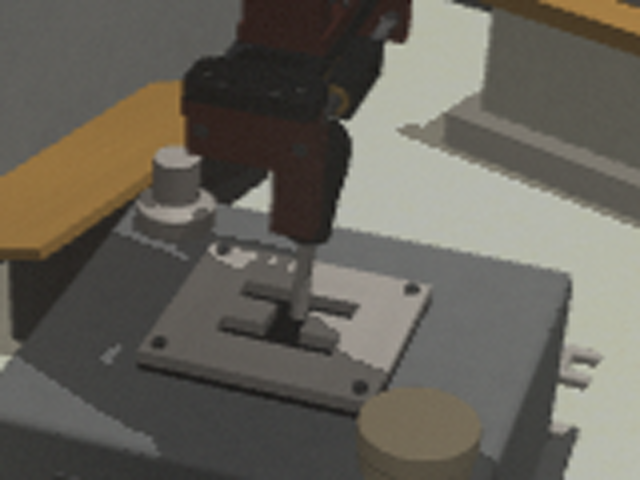

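The rod, at about (300,290), is at the right lane's entrance. I'll press on gently until it meets the stop.

drive_tool([
  [0, 4, 0, 0, 0, 0],
  [0, 2, 0, 0, 0, 0],
  [0, 2, 0, 0, 0, 0],
  [0, 0, 0, 0, 0, 0],
  [0, 0, 0, 0, 0, 0],
])

```text
clock: 5.75
eef_pos: [0.5874, -0.0678, 0.2095]
orientation: [-0.001, 0.993, 0.122, -0.0]
force: [-0.6, 4.6, -0.5]
gripper_width: 0.007
gripper_force: 2.5
```

```bash
python3 - <<'E'
from h import *
goto(0,-.003,.209)
E
```

```text
box [ 0.0005 -0.0061  0.2095] toolx yaw 0.245 move [-0.5 -3.1  0.5] 0.006883277139887837 [-0.6  4.6 -0.5] 5.75
```

drive_tool([
  [0, 2, 0, 0, 0, 0],
  [0, 1, 0, 0, 0, 0],
  [0, 0, 0, 0, 0, 0],
  [0, 0, 0, 0, 0, 0],
])

```text
clock: 6.15
eef_pos: [0.5874, -0.0683, 0.2094]
orientation: [-0.003, 0.993, 0.122, -0.001]
force: [-3.4, 16.2, 3.3]
gripper_width: 0.004
gripper_force: 8.5
```

```bash
python3 - <<'E'
from h import *
goto(0,-.003,.209)
E
```

```text
box [ 0.0003 -0.0066  0.2094] toolx yaw 0.245 move [-0.3 -3.6  0.5] 0.003986402041218073 [-3.4 16.2  3.3] 6.15
```

The lever is firmly at the right stop. Next I'll back off left, go round to the near side, and line up behind the knob.

drive_tool([
  [0, -13, 0, 0, 0, 0],
  [0, -12, 0, 0, 0, 0],
  [-30, 0, 0, 0, 0, 0],
  [-30, 0, 0, 0, 0, 0],
  [0, 25, 0, 0, 0, 0],
  [0, 25, 0, 0, 0, 0],
  [0, 0, 0, 0, 0, 0],
  [0, 0, 0, 0, 0, 0],
])

```text
clock: 6.95
eef_pos: [0.5363, -0.1103, 0.2097]
orientation: [0.0, 0.993, 0.122, 0.0]
force: [0.6, 0.9, 0.4]
gripper_width: 0.007
gripper_force: 0.0
```

```bash
python3 - <<'E'
from h import *
goto(-.03,-.036,.209)
b=save("side","s3.png")[100:220,240:400]
cv2.imwrite('pics/z3.png',cv2.resize(b[:,:,::-1],(640,480),interpolation=cv2.INTER_CUBIC))
E
```

```text
box [-0.0594 -0.0349  0.2097] toolx yaw 0.244 move [29.4  1.1  0.7] 0.007028048070621125 [0.6 0.9 0.4] 6.95
```

View pics/z3.png

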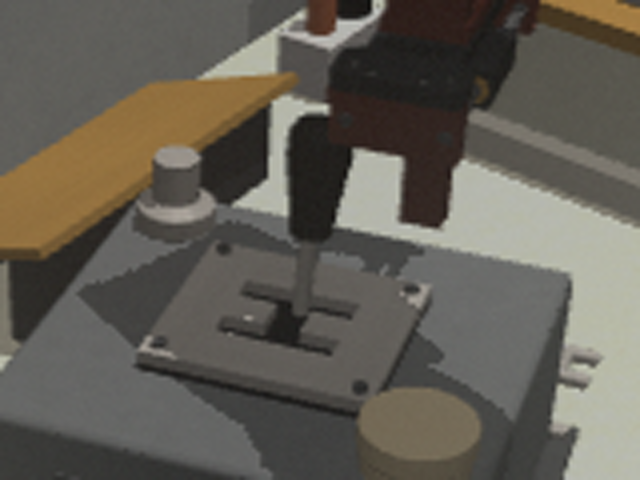

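The knob at (315,170) stands in the right lane at neutral, with the fingers behind it at (430,190). Pushing forward.

drive_tool([
  [15, 1, 0, 0, 0, 0],
  [12, 0, 0, 0, 0, 0],
  [10, 0, 0, 0, 0, 0],
  [10, 0, 0, 0, 0, 0],
  [10, 0, 0, 0, 0, 0],
  [8, 0, 0, 0, 0, 0],
  [6, 0, 0, 0, 0, 0],
  [0, 0, 0, 0, 0, 0],
])

```text
clock: 7.8
eef_pos: [0.6062, -0.0938, 0.2094]
orientation: [0.0, 0.992, 0.122, 0.0]
force: [-0.7, 0.3, 0.8]
gripper_width: 0.007
gripper_force: 0.2
```

drive_tool([
  [2, 0, 0, 0, 0, 0],
  [2, 0, 0, 0, 0, 0],
  [0, 0, 0, 0, 0, 0],
  [0, 0, 0, 0, 0, 0],
])

```text
clock: 8.2
eef_pos: [0.6093, -0.0931, 0.2097]
orientation: [0.0, 0.993, 0.122, 0.0]
force: [-1.1, -0.2, -1.7]
gripper_width: 0.005
gripper_force: 0.4
```

```bash
python3 - <<'E'
from h import *
goto(.017,-.036,.209)
E
```

```text
box [ 0.0155 -0.036   0.2097] toolx yaw 0.245 move [1.5 0.  0.7] 0.005039774886437093 [-1.1 -0.2 -1.7] 8.2
```

drive_tool([
  [2, 0, 0, 0, 0, 0],
  [2, 0, 0, 0, 0, 0],
  [2, 0, 0, 0, 0, 0],
  [0, 0, 0, 0, 0, 0],
  [0, 0, 0, 0, 0, 0],
])

```text
clock: 8.7
eef_pos: [0.6143, -0.0917, 0.2092]
orientation: [-0.0, 0.992, 0.122, -0.001]
force: [-5.0, -1.8, -1.1]
gripper_width: 0.005
gripper_force: 2.8
```

drive_tool([
  [2, 0, 0, 0, 0, 0],
  [1, 0, 0, 0, 0, 0],
  [0, 0, 0, 0, 0, 0],
  [0, 0, 0, 0, 0, 0],
])

```text
clock: 9.1
eef_pos: [0.6163, -0.0911, 0.2089]
orientation: [-0.0, 0.992, 0.122, -0.002]
force: [-7.7, -2.5, 0.3]
gripper_width: 0.008
gripper_force: 4.1
```

drive_tool([
  [2, 0, 0, 0, 0, 0],
  [1, 0, 0, 0, 0, 0],
  [0, 0, 0, 0, 0, 0],
  [0, 0, 0, 0, 0, 0],
])

```text
clock: 9.5
eef_pos: [0.6182, -0.0905, 0.2086]
orientation: [-0.0, 0.992, 0.122, -0.003]
force: [-10.4, -3.6, 0.6]
gripper_width: 0.005
gripper_force: 5.6
```

```bash
python3 - <<'E'
from h import *
goto(.017,-.036,.209)
b=save("side","s4.png")[100:220,240:400]
cv2.imwrite('pics/z4.png',cv2.resize(b[:,:,::-1],(640,480),interpolation=cv2.INTER_CUBIC))
E
```

```text
box [ 0.0248 -0.0356  0.2086] toolx yaw 0.245 move [-7.8  0.4 -0.4] 0.0049149564125079035 [-10.4  -3.6   0.6] 9.5
```

View pics/z4.png

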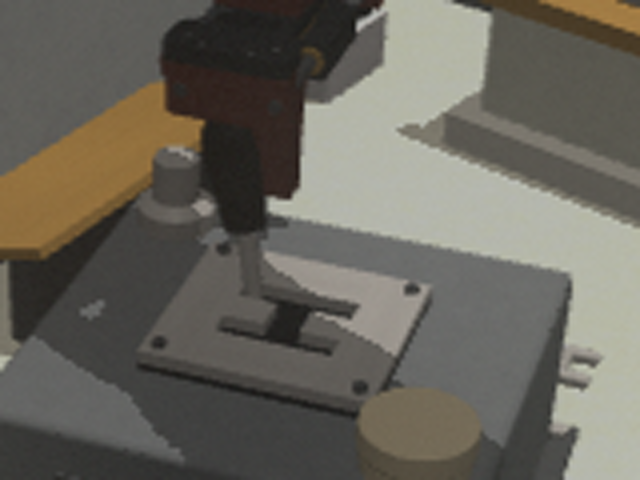

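The rod is at the far end of the right slot. I'll back off straight and check.

drive_tool([
  [-20, 0, 0, 0, 0, 0],
  [-40, 0, 0, 0, 0, 0],
  [-40, 0, -20, 0, 0, 0],
  [-40, 0, -40, 0, 0, 0],
  [-40, 0, -40, 0, 0, 0],
  [0, 40, -20, 0, 0, 0],
  [0, 40, 0, 0, 0, 0],
  [0, 0, 0, 0, 0, 0],
])

```text
clock: 10.35
eef_pos: [0.477, -0.2129, 0.3225]
orientation: [0.002, 0.993, 0.121, 0.003]
force: [0.2, 0.2, 0.0]
gripper_width: 0.004
gripper_force: 0.0
```

```bash
python3 - <<'E'
from h import *
a=save("top","t5.png"); b=save("side","s5.png")
f=lambda i:cv2.resize(i,(400,400),interpolation=cv2.INTER_CUBIC)
cv2.imwrite('pics/z5.png',np.hstack([f(a[140:260,280:400]),f(b[115:235,255:375])])[:,:,::-1])
for n in("top","side"):
    r=spotter.outline_of(n,"knob")
    for f in (.15,.185,.22): print(n,f,proj(n,knobp(G,YAW,.155,f)).round(1),[(x["xy"],round(x["p"],2)) for x in r[:1]])
goto(0,0,.3)
E
```

```text
top 0.15 [351.5 176.5] [([350.2, 172.7], 0.88)]
top 0.185 [350.4 173.5] [([350.2, 172.7], 0.88)]
top 0.22 [349.3 170.6] [([350.2, 172.7], 0.88)]
side 0.15 [304.8 137.4] [([299.5, 144.6], 0.67)]
side 0.185 [301.7 137.3] [([299.5, 144.6], 0.67)]
side 0.22 [298.6 137.4] [([299.5, 144.6], 0.67)]
box [-0.1429 -0.1152  0.3201] toolx yaw 0.245 move [ 143.  -115.2   20.2] 0.007981575393353644 [-0.3  0.6 -0.3] 10.55
```

View pics/z5.png

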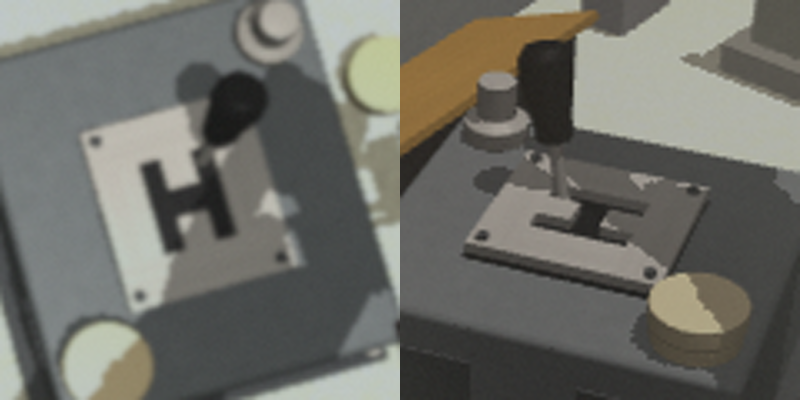

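The top crop puts the knob's widest part at about (240,97), i.e. pixel (352,169). That matches the prediction for the slot's end at forth 0.22 (349,171). The pushing force also rose well above friction there. The robot is clear and the punch and discs are in place, so I'm handing in.

```bash
python3 -c "
from h import *
print(robot.hand_in())"
```

```text
the job is handed in; nothing more can be done
None
```

I pushed the lever across the gate and forward to the far end of the third slot, backed the arm clear and handed the job in at about 10.6 s; no verdict came back, and the closest margin was the grasp point coming within roughly 20–28 mm of the knob on the forward push (limit 22 mm), by my estimate.

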